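# Put the microscope lenses away by height

## Robot

A 6-joint arm with a two-finger parallel gripper is mounted at the origin on the work surface. World frame = base frame: x ahead of the robot, y to its left, z up, the work surface at z = 0. Lengths are in m, angles in rad, forces in N, time in s.
With the tool pointing down it reaches from about 0.25 to 0.8 m from the base axis. Payload 3.9 kg.
Tool frame: the origin (TCP) lies at the very end of the fingers, on their centre line; the grasp point (between the pads) lies 19 mm behind it; z points along the fingers, y is the line along which they close (so a half turn about z gives the same grasp; the last joint's range is limited). The gripper opens to 85 mm and grips with 20 to 120 N. Pads are 22 mm wide; open, the fingers measure 114 mm over their backs; the gripper's body (76 mm by 85 mm) begins 54 mm behind the grasp point. The pads swing forward as they close: fully open they stand 13 mm farther back than shut.
Start: joints at [-1.329, 0.26, -0.138, 1.173, 0, 1.571], TCP at [0.126, -0.51, 0.231] pointing down, gripper open.
Joint ranges: [-2.78, 2.78], [-0.83, 1.72], [-1.28, 1.37], [-1.9, 2.12], [-1.57, 1.48], [-3.14, 3.14]. Speed limits (rad/s): [2.57, 2.57, 3.14, 3.14, 3.14, 3.14].

## Interface

Orientations are given as a unit quaternion [x, y, z, w].
In Python, from cell import ctrl, eoat, eyes, workorder gives the robot as it stands. Calls block until the motion is done:
- ctrl.move_to(position, orientation): joint-space move of the TCP to a pose.
- ctrl.servo_line(position, frame=None, v=0.15, force_limit=None): straight line of the TCP; frame=None keeps the orientation; v is the mean speed in m/s. With force_limit (N) it stops when the force on the tool has changed by that much, and returns True; else False.
- ctrl.set_joints(angles): joint-space move.
- eoat.open_jaws() and eoat.grasp(strength=None): open the fingers fully, or close them until they stop; strength is the grip in N (None keeps the last).
- ctrl.sleep(seconds).
- ctrl.inverse_kinematics(position, orientation): joint angles nearest the present ones, or None.
- ctrl.observe(): the state.
- eyes.capture(name): name is "scene" or "top"; returns a dict with "pixels" (384x512x3 uint8, red, green, blue), "fovy" (degrees; the focal length in pixels is half the picture's height over the tangent of half this angle, whatever the lens; pixels are square), "cx", "cy" (the principal point, pixels), "world_to_cam" (4x4, takes a point from world to camera coordinates). Camera axes: x right, y up, looking along -z (the intrinsics and any distortion apply to the point x, -y, -z); pixel columns grow to the right and rows downward; lengths in m; the calibration is good to about 2 mm. A picture is of the moment at which its call begins. There is no depth.
A pose or a line that the arm cannot do raises ctrl.IKError and nothing moves.
- workorder.hand_in(): hands the job in; it is judged then, once.
The state is a dict: "t": time; "qpos": joint angles; "dq": joint speeds; "joint_efforts": joint torques, N m; "tool_pos": TCP position; "ee_rot": TCP orientation; "ft_force": force on the tool from outside, world axes, zero at the start; "wrist_torque": the same for the moment, N m; "width": finger opening in m; "finger_force": force on a finger pad.
Only numpy, scipy, OpenCV 4.12 (cv2) and the standard library are available. Lean on these libraries where they do the work, as an engineer would, in place of code of your own. Each camera call takes 0.05 s, during which the arm holds its last target. There are 200 camera calls.

## Task

Put the four microscope lenses away in the aluminium case, one upright on each blue pad, in order of height: the shortest in the bay at the red end, the tallest next to the bare bay; and fill that bare leftover bay with the pink foam brick, seated down on the bay floor. The lenses are glass: set them down gently, do not drop them or tip them over.

Things in the scene. Friction and masses are not known exactly. Their poses are not given: they have to be found in the camera images.
- lens_white: microscope objective lens with a white top ring: an upright black cylinder 34 mm in diameter and 36 mm tall, standing loose on the teal cutting mat (mat top 3 mm above the table). Origin: centre of its underside; z up along the barrel.
- lens_yellow: microscope objective lens with a yellow top ring: an upright black cylinder 34 mm in diameter and 48 mm tall, standing loose on the teal cutting mat (mat top 3 mm above the table). Origin: centre of its underside; z up along the barrel.
- lens_green: microscope objective lens with a green top ring: an upright black cylinder 34 mm in diameter and 60 mm tall, standing loose on the teal cutting mat (mat top 3 mm above the table). Origin: centre of its underside; z up along the barrel.
- lens_red: microscope objective lens with a red top ring: an upright black cylinder 34 mm in diameter and 72 mm tall, standing loose on the teal cutting mat (mat top 3 mm above the table). Origin: centre of its underside; z up along the barrel.
- foam: loose pink foam brick (rigid here) on the teal mat, 30 mm (its x) by 44 mm (its y) by 40 mm tall. Origin: centre of its underside. It fits the empty bay with its x along the case's x, either way round; hold it across its 44 mm side, as the tall lens stands close by the bay.
- pad1: first pad, in the bay beside the red end: blue felt pad fixed to the floor of the aluminium case, 48 mm along the row by 54 mm across, 2 mm thick. Origin: centre of its underside (5 mm above the table), so its top is 2 mm above the origin; x along the row towards the red end.
- pad2: second pad from the red end: blue felt pad fixed to the floor of the aluminium case, 48 mm along the row by 54 mm across, 2 mm thick. Origin: centre of its underside (5 mm above the table), so its top is 2 mm above the origin; x along the row towards the red end.
- pad3: third pad from the red end: blue felt pad fixed to the floor of the aluminium case, 48 mm along the row by 54 mm across, 2 mm thick. Origin: centre of its underside (5 mm above the table), so its top is 2 mm above the origin; x along the row towards the red end.
- pad4: fourth pad from the red end, beside the bare bay: blue felt pad fixed to the floor of the aluminium case, 48 mm along the row by 54 mm across, 2 mm thick. Origin: centre of its underside (5 mm above the table), so its top is 2 mm above the origin; x along the row towards the red end.
- case: low open aluminium case fixed to the table, 260 (x) by 64 mm (y), turned any way. Origin: centre of its underside, on the table; +x points to the end with red wall and red tab (reaching x = 148 mm). Floor 5 mm thick; walls and dividers reach 15 mm above the table. Four padded bays, 50 x 56 mm, at x = 101, 48, -5, -58 mm; then the bare bay, 40 mm in x by 56 mm, centred at x = -106 mm, y = 0.
Mind the look-alikes: they are no part of the job. Leave any orange or purple look-alike of the foam alone. What is shaped like the lens_yellow but orange or purple is not meant.

How it is judged:
By the outcome, as a careful person would: the job done as asked, in the order asked, and still so for the second after the job is handed in, with the robot touching nothing.
It also fails if it takes over 138 s, if anything falls off the work surface, if the arm or the gripper's body presses on something with over 40 N, if the wrist force passes 120 N, or if a joint passes its speed limit or range.

## Working session

There is one attempt and no reset: what is moved stays moved. The work goes in short steps, each a Python script; the robot and the scene stay as the last script left them, time stands still between calls to the robot, and variables do not carry over. Pictures are saved under pics/ and viewed, at most 14 in all, crops included, and the job is handed in when it is done.

```bash
ls; mkdir -p pics
python3 - <<'E'
from cell import ctrl,eyes
import cv2,numpy as np,pickle
d={}
for n in("scene","top"):
    c=eyes.capture(n);d[n]=c
    cv2.imwrite(f"pics/{n}0.png",c["pixels"][...,::-1])
    print(n,{k:(v if k!="world_to_cam" else np.round(v,3).tolist()) for k,v in c.items() if k!="pixels"})
pickle.dump(d,open("c0.pkl","wb"))
print(ctrl.observe())
E
```

```text
pics
scene {'fovy': 49.633129196927676, 'cx': 246.20414753385916, 'cy': 194.0167629619959, 'world_to_cam': [[-0.842, 0.54, -0.019, 0.4], [-0.388, -0.58, 0.716, 0.173], [0.376, 0.61, 0.698, -1.156], [0.0, 0.0, 0.0, 1.0]]}
top {'fovy': 50.52338798809568, 'cx': 255.8842288017113, 'cy': 194.12629736410506, 'world_to_cam': [[-0.001, -1.0, -0.018, 0.015], [0.997, -0.003, 0.083, -0.495], [-0.083, -0.018, 0.996, -1.085], [0.0, 0.0, 0.0, 1.0]]}
{'t': 0.1, 'qpos': array([-1.32899328e+00,  2.60624093e-01, -1.39248722e-01,  1.17272015e+00,
        3.05156499e-06,  1.57079201e+00]), 'dq': array([-9.10896437e-06, -9.34628122e-04,  2.38887494e-03, -1.10562954e-03,
        4.30851174e-04, -1.32947305e-03]), 'joint_efforts': array([ 9.01321328e-04, -4.06510091e+01,  2.54526597e+01,  1.01565791e-02,
        1.13236695e-04, -9.05909417e-06]), 'tool_pos': array([ 0.12556433, -0.50911912,  0.23054185]), 'ee_rot': array([ 9.92699648e-01,  1.20609295e-01, -1.06826918e-04, -8.91943730e-04]), 'ft_force': array([-0.38634994,  0.33571545,  0.28579036]), 'wrist_torque': array([ 0.01652488, -0.01910642, -0.01347789]), 'finger_force': 0.0, 'width': 0.08562033584326949}
```

View pics/scene0.png

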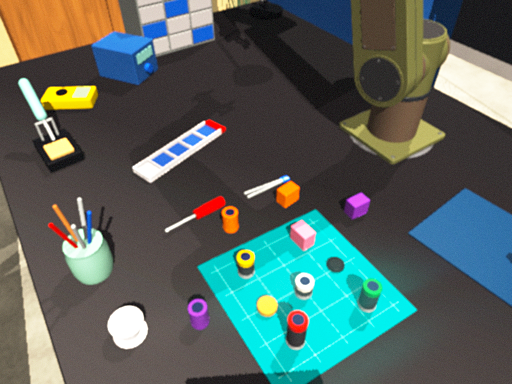

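View pics/top0.png

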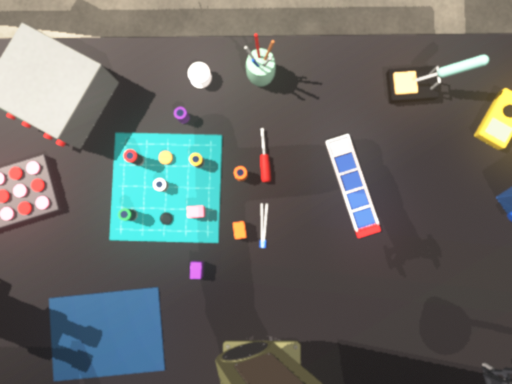

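The candidates, by scene pixel:
- **Lenses:** yellow (246,262), white (304,285), green (370,293), red (297,328). Look-alikes are orange (230,218), purple (199,313), the flat yellow cap (267,306) and the black disc (335,264).
- **Foam:** pink (303,235). Look-alikes are orange (288,194) and purple (357,205).
- **Case:** top view, around (353,185), with its red end at (367,230).

Next I'll measure from both cameras and check these choices in a close crop.

```bash
cat > vis.py <<'E'
import cv2,numpy as np
def ray(c,u,v):
    f=192/np.tan(np.radians(c["fovy"])/2);M=np.array(c["world_to_cam"]);R=M[:3,:3]
    return -R.T@M[:3,3], R.T@np.array([(u-c["cx"])/f,-(v-c["cy"])/f,-1.])
def onz(c,uv,z):
    o,d=ray(c,*uv);return (o+d*(z-o[2])/d[2])[:2]
def proj(c,p):
    f=192/np.tan(np.radians(c["fovy"])/2);q=np.array(c["world_to_cam"])@np.r_[p,1]
    return np.array([c["cx"]-f*q[0]/q[2],c["cy"]+f*q[1]/q[2]])
HSV={"red":[(0,120,70,9,255,255),(172,120,70,180,255,255)],"yellow":[(22,110,110,34,255,255)],
"green":[(55,120,40,80,255,255)],"white":[(0,0,150,180,60,255)],"pink":[(150,40,140,180,150,255),(0,40,140,6,150,255)],"blue":[(100,120,80,125,255,255)]}
def blobs(c,col,roi,amin=8):
    x0,y0,x1,y1=roi;h=cv2.cvtColor(c["pixels"],cv2.COLOR_RGB2HSV)
    m=sum(cv2.inRange(h,np.array(r[:3]),np.array(r[3:])) for r in HSV[col])
    k=np.zeros_like(m);k[y0:y1,x0:x1]=m[y0:y1,x0:x1]
    cs=cv2.findContours(k,cv2.RETR_EXTERNAL,cv2.CHAIN_APPROX_NONE)[0]
    return sorted([q for q in cs if cv2.contourArea(q)>=amin],key=cv2.contourArea,reverse=True)
E
python3 - <<'E'
import pickle;from vis import *
d=pickle.load(open("c0.pkl","rb"));T,S=d["top"],d["scene"]
a=cv2.resize(T["pixels"][125:245,105:395],None,fx=2.6,fy=2.6,interpolation=cv2.INTER_CUBIC)
b=cv2.resize(S["pixels"][210:360,200:420],None,fx=1.8,fy=1.8,interpolation=cv2.INTER_CUBIC)
out=np.zeros((312+270,754,3),np.uint8);out[:312]=a;out[312:,:396]=b
cv2.imwrite("pics/crop1.png",out[...,::-1])
H={"white":.039,"yellow":.051,"green":.063,"red":.075,"pink":.043}
for n,z in H.items():
    for nm,c,roi in(("top",T,(112,132,222,243)),("scene",S,(200,212,415,375))):
        for q in blobs(c,n,roi)[:3]:
            (u,v),(w,h),an=cv2.minAreaRect(q);print(n,nm,np.round([u,v,w,h,an],1),cv2.contourArea(q),np.round(onz(c,(u,v),z),4))
for nm,c,roi in(("top",T,(320,130,385,240)),("scene",S,(130,115,230,185))):
    for col,z in(("blue",.007),("white",.015),("red",.015)):
        for q in blobs(c,col,roi)[:4]:
            (u,v),(w,h),an=cv2.minAreaRect(q);print(col,nm,np.round([u,v,w,h,an],1),np.round(onz(c,(u,v),z),4))
E
```

```text
white top [195.  211.5  13.   18.   90. ] 181.0 [0.4476 0.1761]
white top [159.  184.5  13.4  13.4  45. ] 139.0 [0.5204 0.274 ]
white scene [304.5 282.5  19.   19.   90. ] 289.5 [0.5243 0.2765]
white scene [305.  230.   21.2  12.7  45. ] 185.5 [0.4443 0.1772]
white scene [303.6 296.8   4.5  13.1  85.6] 22.0 [0.5442 0.2992]
yellow top [196.3 159.2  12.    9.9  45. ] 91.5 [0.5865 0.1723]
yellow scene [266.8 304.9  19.2  17.9  26.6] 265.5 [0.6128 0.2823]
yellow scene [245.  258.5  17.   18.   90. ] 248.5 [0.5908 0.1779]
green top [124.5 214.   12.   13.   90. ] 118.0 [0.4404 0.357 ]
green scene [372.  288.5  19.   18.   90. ] 273.5 [0.4455 0.3622]
red top [131.  155.5  11.   12.   90. ] 100.5 [0.593  0.3397]
red scene [297.5 322.   22.   19.   90. ] 344.5 [0.5976 0.3464]
red scene [296.3 237.1  25.2   7.9  49.1] 121.5 [0.491  0.2049]
red scene [206.5 215.    6.   13.   90. ] 39.0 [0.6066 0.0587]
pink top [129.2 154.9  11.   13.   24. ] 96.5 [0.6006 0.3553]
pink top [200.3 214.    8.2  15.5  42.3] 20.5 [0.4407 0.1614]
pink scene [302.  234.   28.3  21.2  45. ] 317.0 [0.4584 0.1848]
blue top [363.4 217.2  14.5  16.4  71.6] [ 0.4324 -0.2788]
blue top [357.2 198.8  14.2  16.4  71.6] [ 0.4829 -0.2632]
blue top [351.  180.4  14.5  16.1  71.6] [ 0.5336 -0.2471]
blue top [344.9 162.2  14.2  16.1  71.6] [ 0.584  -0.2315]
white top [351.4 181.8  96.1  26.4  71.2] [ 0.5286 -0.2464]
red top [367.8 230.9   9.   26.3  72.9] [ 0.3954 -0.2878]
blue scene [162.5 159.   10.5  16.9  56.3] [ 0.5808 -0.2376]
blue scene [177.9 148.9  10.3  16.1  56.3] [ 0.5287 -0.2535]
blue scene [192.  139.5  15.7   9.8  26.6] [ 0.4784 -0.2695]
blue scene [205.4 130.2  15.2   8.9  26.6] [ 0.4271 -0.2869]
white scene [176.8 150.5  23.9  95.7  56.3] [ 0.5377 -0.2393]
red scene [215.5 125.   23.2   7.6  29.4] [ 0.3963 -0.2826]
```

View pics/crop1.png

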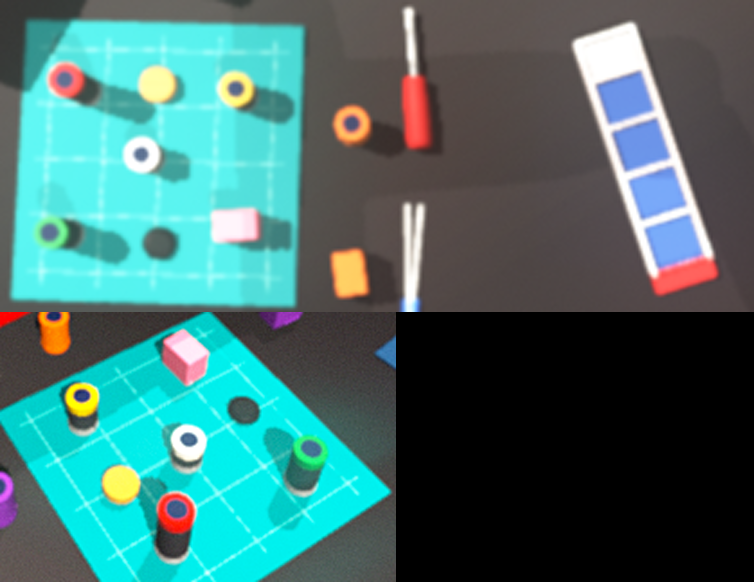

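The crop confirms the choices. The two tall lenses are green and red, and white and yellow have dark glass in the ring. The yellow disc and black disc are flat clutter, and the pink foam sits at crop (235,225). The top camera gives a pad pitch of 52.9 mm (true 53), so I'll rely on it. I'll fix the poses, then move the first lens.

```bash
cat > rob.py <<'E'
import numpy as np,json
from scipy.spatial.transform import Rotation as Ro
from cell import ctrl,eoat,eyes,workorder
UX=np.array([-.1516,-.0473]);UX/=np.linalg.norm(UX);C0=np.array([.5082,-.25515])-.0215*UX
CY=np.arctan2(UX[1],UX[0])+np.pi/2
def quat(phi):
    y=np.array([np.cos(phi),np.sin(phi),0]);z=np.array([0,0,-1.])
    return Ro.from_matrix(np.c_[np.cross(y,z),y,z]).as_quat()
def best(p,phi):
    q0=np.array(ctrl.observe()["qpos"]);o=[]
    for a in(phi,phi+np.pi):
        j=ctrl.inverse_kinematics(p,quat(a))
        if j is not None:o.append((abs(np.array(j)-q0).max()+.3*abs(j[5]),a))
    return quat(min(o)[1])
def pick(xy,phi,zg,zup=.17,strength=30):
    p=[*xy,zup-.06];ctrl.move_to(p,best(p,phi))
    ctrl.servo_line([*xy,zg-.019],v=.12)
    eoat.grasp(strength);s=ctrl.observe()
    print("grip w",round(s["width"],4),"f",round(s["finger_force"],1),"t",round(s["t"],1))
    ctrl.servo_line([*xy,zup],v=.2)
    print("lifted w",round(ctrl.observe()["width"],4))
def place(xy,phi,zg,zup=.17):
    p=[*xy,zup];ctrl.move_to(p,best(p,phi))
    z=zg-.019;ctrl.servo_line([*xy,z+.012],v=.12)
    hit=ctrl.servo_line([*xy,z-.003],v=.025,force_limit=4)
    s=ctrl.observe();print("touch",hit,"dz",round(s["tool_pos"][2]-z,4),np.round(s["ft_force"],1))
    eoat.open_jaws();ctrl.servo_line([*xy,zup],v=.2);print("t",round(ctrl.observe()["t"],1))
def bay(x):return C0+x*UX
E
python3 - <<'E'
import pickle,json;from vis import *
d=pickle.load(open("c0.pkl","rb"));T=d["top"];px=T["pixels"]
o,_=ray(T,0,0);print("cam",o)
G={"white":((159,184.5),.039),"yellow":((196,159),.051),"green":((126,214),.063),"red":((130,155.5),.075)}
P={}
for n,(uv,z) in G.items():
    u,v=map(int,uv);g=cv2.resize(px[v-7:v+8,u-7:u+8],None,fx=8,fy=8,interpolation=cv2.INTER_CUBIC)
    m=(g.max(2)<125).astype(np.uint8);k,l,s,c=cv2.connectedComponentsWithStats(m)
    b=[i for i in range(1,k) if 300<s[i,4]<3500 and s[i,0]>0 and s[i,1]>0 and s[i,0]+s[i,2]<120 and s[i,1]+s[i,3]<120]
    for i in b:
        q=(c[i]+.5)/8-.5+[u-7,v-7];P[n]=onz(T,q,z).tolist();print(n,q.round(1),s[i,4]/64,np.round(P[n],4))
    # full ring+glass outline
h=cv2.cvtColor(px,cv2.COLOR_RGB2HSV);r=px.astype(int)
m=((r[...,0]>170)&(r[...,0]>r[...,1]-5)).astype(np.uint8);k=np.zeros_like(m);k[203:222,183:210]=m[203:222,183:210]
q=max(cv2.findContours(k,0,cv2.CHAIN_APPROX_NONE)[0],key=cv2.contourArea)
b=cv2.boxPoints(cv2.minAreaRect(q));w=np.array([onz(T,x,.043) for x in b]);print("foam",cv2.minAreaRect(q),w.round(4).tolist(),w.mean(0))
import cv2
cv2.imwrite("pics/foam1.png",cv2.resize(px[195:230,175:220],None,fx=12,fy=12,interpolation=0)[...,::-1])
print(P)
E
```

```text
cam [ 0.40326522 -0.00571771  1.12200537]
foam ((195.5, 211.0), (12.0, 17.0), 90.0) [[0.4648, 0.197], [0.4647, 0.1516], [0.4328, 0.1513], [0.4328, 0.1966]] [0.44876266 0.17414498]
{}
```

View pics/foam1.png

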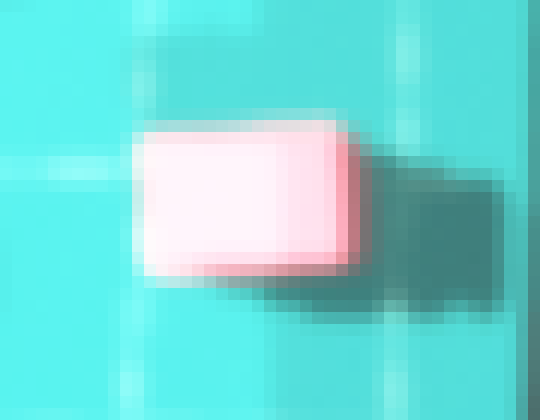

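The foam crop shows the top face spanning about columns 186–202 and rows 205–216. It's tilted 2–4° and its long side runs along world y. Now I'll refine the lens centres from the dark glass.

Run:
```python
import pickle,json;from vis import *
d=pickle.load(open("c0.pkl","rb"));T=d["top"];px=T["pixels"]
G={"white":((159,184.5),.039),"yellow":((195.5,159),.051),"green":((125,214),.063),"red":((130.5,155.5),.075)}
P={}
for n,(uv,z) in G.items():
    u,v=map(int,np.round(uv));g=px[v-4:v+5,u-4:u+5].max(2).astype(float)
    yy,xx=np.mgrid[-4:5,-4:5];w=np.clip(np.percentile(g,45)-g,0,None)*(xx**2+yy**2<=12)
    q=np.array([(w*xx).sum(),(w*yy).sum()])/w.sum()+[u,v];P[n]=onz(T,q,z).tolist()
    print(n,q.round(2),np.round(P[n],4),"ring",onz(T,uv,z).round(4));print(g.astype(int)) if n in("red","green") else 0
P["foam"]=onz(T,(194,210.2),.043).tolist();print(P["foam"])
json.dump(P,open("P.json","w"))
```

```text
white [158.81 183.91] [0.5219 0.2745] ring [0.5204 0.274 ]
yellow [195.44 158.72] [0.5879 0.1745] ring [0.5872 0.1743]
green [124.13 213.88] [0.4408 0.358 ] ring [0.4404 0.3557]
[[245 235 223 219 228 239 243 232 183]
 [220 179 153 151 167 206 237 243 219]
 [171 150 149 149 150 157 219 242 237]
 [149 148 149 148 148 148 187 237 245]
 [150 149 149 148 147 146 172 234 244]
 [149 149 148 147 147 147 190 236 241]
 [166 149 148 148 148 170 223 241 231]
 [215 177 160 164 180 218 239 241 213]
 [242 231 225 226 231 239 240 226 177]]
red [129.56 155.36] [0.5934 0.3435] ring [0.593 0.341]
[[255 250 222 195 203 232 253 255 255]
 [252 208 144 146 145 149 223 253 255]
 [234 150 147 147 146 146 166 245 255]
 [216 146 147 148 147 147 149 239 255]
 [221 146 147 147 147 147 163 245 255]
 [246 184 145 147 146 144 207 252 255]
 [254 244 201 174 176 213 249 255 255]
 [255 255 253 250 251 253 255 255 252]
 [254 255 255 255 255 255 255 252 222]]
[0.4508793941432493, 0.17816106432415016]
```

Run:
```python
from rob import *;P=json.load(open("P.json"))
pick(P["white"],np.pi/2,.003+.024)
place(bay(.101),CY,.007+.024)
import cv2
c=eyes.capture("top");cv2.imwrite("pics/a1.png",cv2.resize(c["pixels"][110:250,100:400],None,fx=2.5,fy=2.5)[...,::-1])
```

```text
grip w 0.0333 f 29.9 t 4.7
lifted w 0.0331
touch True dz 0.0005 [-0.  -0.6  5.2]
t 10.8
```

View pics/a1.png

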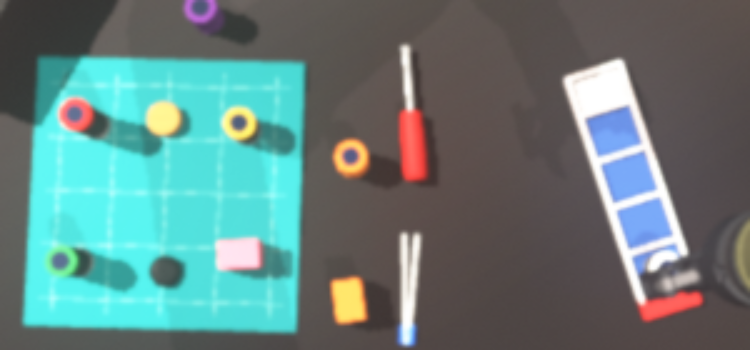

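White is standing on pad 1, mostly hidden by the gripper at crop (665,265). Touchdown height matched, and it took 11 s, so I'll carry on.

Run:
```python
from rob import *;P=json.load(open("P.json"))
pick(P["yellow"],0,.003+.030)
import cv2
c=eyes.capture("top");cv2.imwrite("pics/a2.png",np.hstack([cv2.resize(c["pixels"][130:250,310:400],None,fx=4,fy=4,interpolation=2)])[...,::-1])
place(bay(.048),CY,.007+.030)
pick(np.array(P["green"])+[0,.001],0,.003+.036)
place(bay(-.005),CY,.007+.036)
```

```text
grip w 0.0331 f 29.9 t 14.1
lifted w 0.0333
touch True dz 0.0003 [ 0.7 -0.2  3.1]
t 20.0
grip w 0.033 f 29.8 t 23.6
lifted w 0.0334
touch True dz 0.0003 [0.1 0.2 4.2]
t 29.9
```

View pics/a2.png

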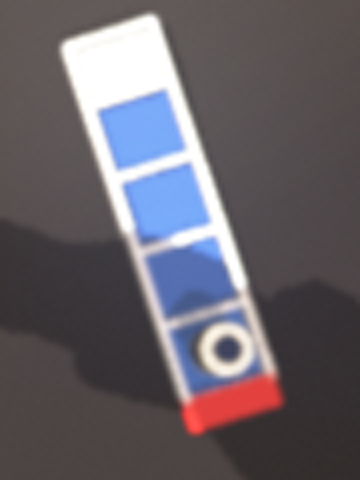

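The white lens stands upright in the red-end bay at crop (227,348), centred once parallax is allowed for. Red goes next, and then I'll pick up the foam.

Run:
```python
from rob import *;P=json.load(open("P.json"))
pick(P["red"],0,.003+.045)
place(bay(-.058),CY,.007+.045)
pick(P["foam"],np.pi/2+.045,.003+.030)
import cv2,pickle
T=eyes.capture("top");S=eyes.capture("scene");pickle.dump((T,S),open("c3.pkl","wb"))
cv2.imwrite("pics/a3.png",np.hstack([cv2.resize(T["pixels"][125:245,315:395],(400,600),interpolation=2),cv2.resize(S["pixels"][90:240,120:220],(400,600),interpolation=2)])[...,::-1])
```

```text
grip w 0.033 f 29.6 t 33.4
lifted w 0.0332
touch True dz 0.0005 [-0.1 -0.3  3.5]
t 39.4
grip w 0.0435 f 32.0 t 42.5
lifted w 0.0436
```

View pics/a3.png

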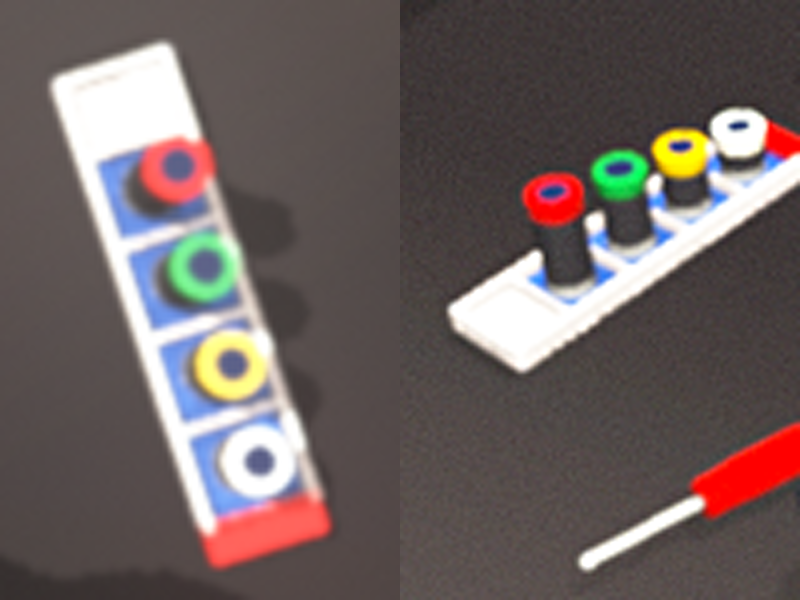

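All four lenses stand upright in order, with white, yellow, green and red seen at left-view (259,461), (232,364), (206,266) and (178,167). I'll measure their residual offset so the foam placement can be corrected.

Run:
```python
from rob import *;import pickle;from vis import *
T,S=pickle.load(open("c3.pkl","rb"))
for n,x,uv,z in(("w",.101,(259,461),.043),("y",.048,(232,364),.055),("g",-.005,(206,266),.067),("r",-.058,(178,167),.079)):
    q=np.array(uv)/5+[315-.4,125-.4];w=onz(T,q,z)-bay(x);print(n,"row/cross err mm",(1e3*np.array([w@UX,w@[-UX[1],UX[0]]])).round(1))
# in-hand foam: pink blob seen from the scene view
for q in blobs(S,"pink",(200,60,420,330),30)[:3]:print(cv2.boundingRect(q),cv2.contourArea(q))
print(proj(S,[*ctrl.observe()["tool_pos"]]),ctrl.observe()["tool_pos"],ctrl.observe()["ft_force"])
p=[*bay(-.106),.17];ctrl.move_to(p,best(p,CY))
T=eyes.capture("top");S=eyes.capture("scene");pickle.dump((T,S),open("c4.pkl","wb"))
print(ctrl.observe()["tool_pos"],bay(-.106))
cv2.imwrite("pics/a4.png",np.hstack([cv2.resize(T["pixels"][105:225,315:395],(400,600),interpolation=2),cv2.resize(S["pixels"][70:220,100:200],(400,600),interpolation=2)])[...,::-1])
```

```text
w row/cross err mm [-0.5 -0.9]
y row/cross err mm [-0.4 -1. ]
g row/cross err mm [ 0.2 -0.5]
r row/cross err mm [ 0.6 -0.9]
(296, 163, 27, 36) 477.5
[308.51089646 185.14582814] [0.44968375 0.17770249 0.16844336] [ 0.45097117  0.03812248 -1.4187146 ]
[ 0.62998179 -0.21569195  0.17021023] [ 0.62991333 -0.2171748 ]
```

View pics/a4.png

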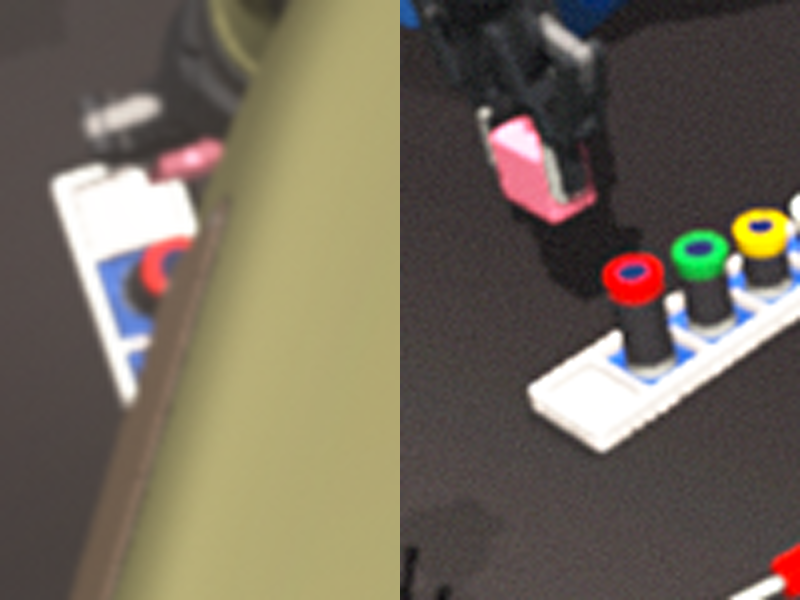

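The residuals are under 1 mm, and the foam is held square, seen at right-view (545,170). Now I'll lower it with force guarding.

Run:
```python
from rob import *;import cv2
xy=bay(-.106);z=.005+.030-.019
ctrl.servo_line([*xy,z+.016],v=.1)
hit=ctrl.servo_line([*xy,z-.003],v=.025,force_limit=4)
s=ctrl.observe();dz=s["tool_pos"][2]-z;print(hit,dz,s["ft_force"],s["wrist_torque"],s["t"])
if dz<.003:
    eoat.open_jaws();ctrl.servo_line([*xy,.2],v=.15);ctrl.move_to([.35,.1,.25],quat(np.pi/2))
    T=eyes.capture("top");S=eyes.capture("scene");print(ctrl.observe()["t"])
    cv2.imwrite("pics/a5.png",np.hstack([cv2.resize(T["pixels"][125:245,315:395],(400,600),interpolation=2),cv2.resize(S["pixels"][90:240,120:220],(400,600),interpolation=2)])[...,::-1])
```

```text
True 0.0005047719802189973 [-0.09796915  0.1777925   2.60774926] [-0.03939757  0.03105831 -0.02005028] 47.3167
50.85
```

View pics/a5.png

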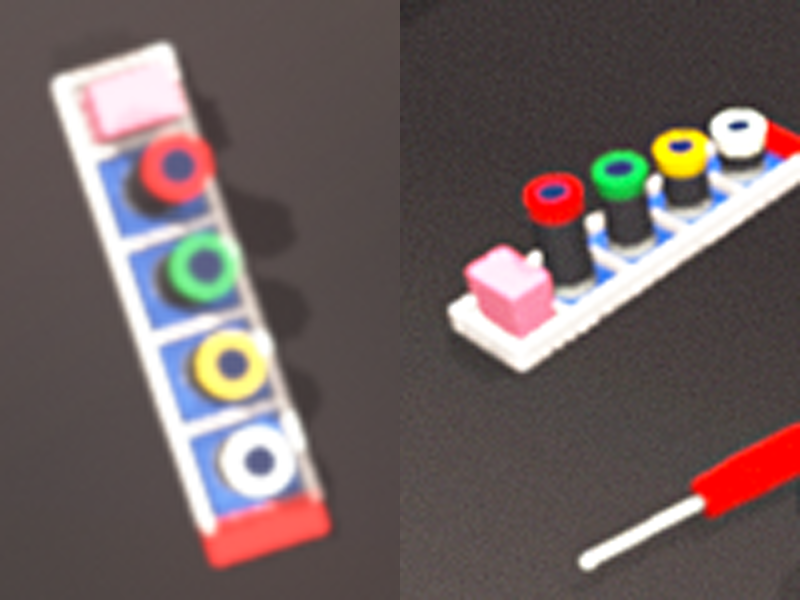

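The foam sits level in the bare bay (left view (135,100), right view (510,290)). It touched down 0.5 mm from the expected floor height, and the lenses are undisturbed.

```bash
python3 -c "
from cell import workorder
print(workorder.hand_in())"
```

```text
the job is handed in; nothing more can be done
None
```

The job is handed in at about 51 s: the four lenses stand upright on their pads in height order from the red end (white, yellow, green, red), and the pink foam brick is seated in the bare bay.

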